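Couple the snap-hook drawbar to the bench kiln's car and draw the car out

TASK

The little bench kiln has been opened for unloading. Take the drawbar, lower its hook over the cross pin of the car's coupling and press gently straight down, keeping the drawbar level, until the pin is fully home and the sprung latch has flipped shut beneath it; then draw the car out with the drawbar, gently, up against its front stops, and let go, leaving the drawbar coupled. Feel your way and never force it, keep the gripper off the kiln, track and car, and leave the timer, mug and tub where they stand.

Things in the scene. Friction and masses are not known exactly. Their poses are not given: they have to be found in the camera images.
- kiln: Small grey test kiln, brick-lined, fixed on the table: 300 mm wide, 316 high, front face at x = +75 mm, its track on a board 16 mm thick, 200 wide. Origin: on the table (z = 0), mid-track, straight below the coupling pin when kiln_car reads 0. x points into the kiln, away from the robot; z up. Force between drawbar and kiln, car or coupling must stay under 20 N.
- track_end (a point): Front end of the kiln's track, on its middle line at table height, x = -150 mm in the kiln's frame; axes as the kiln's. The baseboard ends 14 mm nearer the robot. Two rails, 30 mm above the table, run 77 mm either side of the middle. On them stand stop posts with rubber buffers, 66 mm above the table, 68 to 86 mm either side of the middle, 46 to 73 mm from this point towards the kiln.
- kiln_car (a joint): How far the car (steel frame, brick deck, shelf with three terracotta cups, in all 189 mm above the table) has been drawn out along the kiln's -x, in m: 0 to 0.03 at the start, 0.12 where it meets the rubber stops (which give under a few newtons per mm). It rolls with about 3.5 N of drag, more when moved fast, and stays where it is left.
- coupling_mid (a point): Moves with the car, axes as the kiln's, 76 mm above the table. The coupling is a steel clevis on the car's front: a level cross pin along y, 10 mm thick, between two cheeks 36 mm apart. The pin's middle has this point's x and y, but is bolted through slots anywhere from 16 mm below to 16 mm above it: that height is not reported, feel for it. It does not shift under load.
- clevis_front (a point): Foremost end (-x) of the coupling's cheeks, 10 mm in front of the pin; moves with the car. The cheeks reach 10 mm above and below the pin's axis and are 46 mm apart over all; the pin's heads reach 27 mm either side. The coupling's plate stands 37 mm behind (+x) the pin; the car's front behind it reaches 28 mm above coupling_mid. Nothing is above the pin.
- drawbar: Loose dark steel drawbar, about 0.32 kg, standing on the table, hook's mouth down. Origin: at its underside, below the middle of the throat; x to the hook's nose, y its width, z up. Hook 14 mm thick (y), x from -21 to +21 mm, 51 mm high; throat 18 mm wide, open downward, round at the top (roof at z = 39 mm), mouth edges rounded.
- grip (a point): On the drawbar at x = -45, z = 22 mm: where to take its flat shank, 12 mm thick (y), z from 8 to 30 mm, which runs back from the hook to a wooden T-handle at x = -148 mm (100 mm long along y, 20 mm thick). Fingers close along the drawbar's y; a grip of about 100 N keeps it from pivoting. Let go when coupled, its tail sinks some 40 mm and rests.
- hook_seat (a point): On the drawbar at x = 0, z = 34 mm: where the pin's axis lies when it is fully home in the hook.
- latch (a joint): Sprung latch across the hook's mouth, rad: 0 shut (level, 10 mm above the hook's underside), 1.5 folded up into the throat. The pin entering from below swings it open against at most 4 N; it springs shut below the pin only when the pin is within 2 to 4 mm of home, where the roof of the hook then meets the pin hard: stop at about 7 N.
- timer: Round kitchen timer, 67 mm across, 44 high, loose bystander; origin at the middle of its underside.
- mug: Tea mug, 86 mm across, 117 with its handle, 99 high, loose bystander; origin at its underside.
- bowl: Plastic tub of stiff clay slip, 130 mm across, 57 high, loose bystander; origin at its underside.

How it is judged:
By the outcome, as a careful person would: the job done as asked, in the order asked, and still so for the second after the job is handed in, with the robot touching nothing.
It also fails if it takes over 56 s, if anything falls off the work surface, if the arm or the gripper's body presses on something with over 40 N, if the wrist force passes 120 N, or if a joint passes its speed limit or range.

ROBOT

A 6-joint arm with a two-finger parallel gripper is mounted at the origin on a cart in front of the work surface, level with it; the furniture and walls round the work are solid. World frame = base frame: x ahead of the robot, y to its left, z up, the work surface at z = 0. Lengths are in mm, angles in rad, forces in N, time in s.
With the tool pointing down it reaches from about 275 to 1000 mm from the base axis. Payload 8.4 kg.
Tool frame: the origin (TCP) lies at the very end of the fingers, on their centre line; the grasp point (between the pads) lies 19 mm behind it; z points along the fingers, y is the line along which they close (so a half turn about z gives the same grasp; the last joint's range is limited). The gripper opens to 85 mm and grips with 20 to 120 N. Pads are 22 mm wide; open, the fingers measure 114 mm over their backs; the gripper's body (76 mm by 85 mm) begins 54 mm behind the grasp point. The pads swing forward as they close: fully open they stand 13 mm farther back than shut.
Start: joints at [-1.277, 0.353, 1.633, -0, 1.155, -0.002], TCP at [182.189, -597.858, 209.681] pointing down, gripper open.
Joint ranges: [-2.63, 2.63], [-0.92, 2.1], [0.06, 2.66], [-1.3, 4.44], [0, 2.69], [-3.02, 3.02]. Speed limits (rad/s): [2.22, 2.22, 2.79, 3.14, 3.14, 3.14].

INTERFACE

Orientations are given as [roll, pitch, yaw] about the fixed x, y, z axes, in that order (R = Rz(yaw) Ry(pitch) Rx(roll)).
In Python, from rig import r, vision gives the robot as it stands. The module is installed in compiled form; this text tells all that it offers.
- The arm moves only by the tool play_rows, never from a script. Its argument "steps" is a list of rows, each an object with "delta_pos": the shift along the tool's x, y, z in cm, a list of three; "yaw": the turn about the tool's z in rad; "jaw": the opening in per cent of the stroke, from 0 (shut) to 100 (fully open). A call has exactly 8 rows; each row is the pose to reach, as a shift and turn from the pose commanded when the call began, along the tool's axes at that moment; what a row does not reach only later rows make up. A row lasts 1/10 s, in which the tool goes at most 50 mm and 8.59 degrees, less where a joint would pass 70% of its speed; a pose out of reach is approached as far as the arm can. A call with a gripper value outside its range is refused whole. The fingers move at their own pace and stop on an object; "grip_force" is the grip in N (left out, the last holds). Time passes only in rows, so rows that repeat a pose let the fingers close, or fill a call up. It gives the time, the measured TCP pose, the force, the opening and the grip force at its end, in the units of the state.
- r.sense(): the state, without advancing time (a new reading comes with each control period).
- vision.grab_frame(name): name is "side" or "top"; returns (picture, depth): 480x640x3 uint8, red, green, blue; 480x640 float32, mm along the optical axis (not along the pixel's ray), 0 where there is no reading.
- vision.calibration(name): a dict with "mtx" (3x3 intrinsics, pixels), "extrinsics" (4x4, takes a point from camera to world coordinates). Camera axes: x right, y down, z forward; pixel columns grow to the right and rows downward; lengths in mm; the calibration is good to about 2 mm. A picture is of the moment at which its call begins. calibration takes no time and is no camera call.
- r.sign_off(): hands the job in; it is judged then, once.
Trained networks look in the newest picture that a camera, given by its name, has taken for a name from the list of things; names that differ only in an ending like _2 or _b are one class to them, and where a whole thing is asked for, a point or a joint stands for the part that bears it (a point fixed in the world has none). Each returns a list of dicts, best first, with "conf" (0 to 1); they miss things now and then, are a little off and sometimes report something else, mostly with a low value. They report only what shows in the picture. A call takes as long as a camera call.
- vision.cut_out(camera, thing): "region" (480x640 bool, what is visible of it) and "uv" ([column, row] in pixels, amid what is visible of it).
- vision.landmark_of(camera, thing): "uv" ([column, row] in pixels: a listed point, or the origin of a listed thing).
The state is a dict: "clock": time; "qpos": joint angles; "qvel": joint speeds; "joint_efforts": joint torques, N m; "eef_pos": TCP position; "tcp_rot": TCP orientation; "contact_force": force on the tool from outside, world axes, zero at the start; "wrist_torque": the same for the moment, N m; "opening": opening from 0.0 (shut) to 1.0 (fully open); "grasp_force": force on a finger pad.
Only numpy, scipy, OpenCV 4.12 (cv2) and the standard library are available. Lean on these libraries where they do the work, as an engineer would, in place of code of your own. Each camera call takes 0.05 s, during which the arm holds its last target. There are 200 camera calls.

## Working session

There is one attempt and no reset: what is moved stays moved. The work goes in short steps, Python scripts to look and compute and a tool call to move; the robot and the scene stay as the last step left them, time stands still between calls to the robot, and variables do not carry over. Pictures are saved under pics/ and viewed, at most 10 in all, crops included, and the job is handed in when it is done.

Besides the shell and the picture viewer there is one more tool, called after "Emit:" by a JSON object that holds its "fn" and its "kwargs". play_rows: Moves the arm, as the interface text tells. Its arguments: {"type":"object","properties":{"steps":{"type":"array"},"grip_force":{"type":"number"}},"required":["steps"]}

```bash
mkdir -p pics; cat > h.py <<'E'
import numpy as np,cv2
from rig import r,vision
def pix(cam,uv,z=None,depth=None):
    c=vision.calibration(cam);K=np.array(c["mtx"]);T=np.array(c["extrinsics"])
    d=np.linalg.inv(K)@np.array([uv[0],uv[1],1.])
    if z is not None:
        w=T[:3,:3]@d; s=(z-T[2,3])/w[2]
    else: s=depth
    return (T@np.append(d*s,1))[:3]
def cloud(cam,depth,region):
    v,u=np.nonzero(region&(depth>0));c=vision.calibration(cam);K=np.array(c["mtx"]);T=np.array(c["extrinsics"])
    z=depth[v,u];P=np.stack([(u-K[0,2])/K[0,0]*z,(v-K[1,2])/K[1,1]*z,z])
    return (T[:3,:3]@P).T+T[:3,3]
E
python3 - <<'E'
from h import *
np.set_printoptions(precision=1,suppress=True)
s=r.sense();print({k:s[k] for k in("clock","eef_pos","tcp_rot","contact_force","opening")})
for cam in("top","side"):
    p,d=vision.grab_frame(cam);cv2.imwrite(f"pics/{cam}0.png",p[:,:,::-1]);np.save(f"{cam}d.npy",d)
    print(cam,np.array(vision.calibration(cam)["extrinsics"]))
    for t,z in(("kiln",0),("track_end",0),("coupling_mid",76),("clevis_front",76),("drawbar",0),("grip",22),("hook_seat",34),("timer",0),("mug",0),("bowl",0)):
        for o in vision.landmark_of(cam,t)[:2]:
            print(t,round(o["conf"],2),np.array(o["uv"]),pix(cam,o["uv"],z))
E
```

```text
{'clock': 0.0, 'eef_pos': array([ 182.1, -597.4,  209. ]), 'tcp_rot': array([-3.1, -0. ,  0.3]), 'contact_force': array([-0.1,  0. ,  0.6]), 'opening': 0.9989058967530853}
top [[   0.    -1.     0.1  431.8]
 [  -1.    -0.    -0.   -39.4]
 [   0.    -0.1   -1.  1463.7]
 [   0.     0.     0.     1. ]]
kiln 0.87 [271.8 188.6] [648.1  49.7   0. ]
track_end 0.77 [271.4 248. ] [490.9  47.7   0. ]
track_end 0.64 [268.8 189.4] [645.8  57.6   0. ]
coupling_mid 0.84 [270.5 189.7] [634.   48.3  76. ]
drawbar 0.65 [388.9 241.8] [ 511.9 -261.3    0. ]
drawbar 0.64 [268.5 245.3] [497.8  55.5   0. ]
grip 0.68 [401.4 252.6] [ 483.2 -290.6   22. ]
hook_seat 0.6 [392.6 238.2] [ 519.5 -265.7   34. ]
timer 0.73 [405.7 171.3] [ 700.2 -305.     0. ]
mug 0.55 [163.6 273.4] [420.1 328.1   0. ]
bowl 0.6 [457.  189.7] [ 653.2 -441.6    0. ]
side [[ -0.8  -0.2   0.5 -84.5]
 [ -0.5   0.3  -0.8 913.2]
 [ -0.   -0.9  -0.4 571.7]
 [  0.    0.    0.    1. ]]
kiln 0.63 [259.4 266.1] [658.8  56.4   0. ]
track_end 0.63 [312.2 277.6] [496.7  34.6   0. ]
coupling_mid 0.96 [266.6 242.4] [633.4  49.7  76. ]
drawbar 0.75 [356.7 239.1] [ 516.3 -253.2    0. ]
grip 0.66 [374.7 228.9] [ 482.5 -310.8   22. ]
hook_seat 0.75 [355.7 227.1] [ 527.9 -266.2   34. ]
timer 0.52 [315.2 219.5] [ 721.5 -329.1    0. ]
mug 0.83 [263.4 346.1] [420.8 334.8  -0. ]
bowl 0.93 [343.8 215.9] [ 653.3 -412.9    0. ]
```

View pics/top0.png

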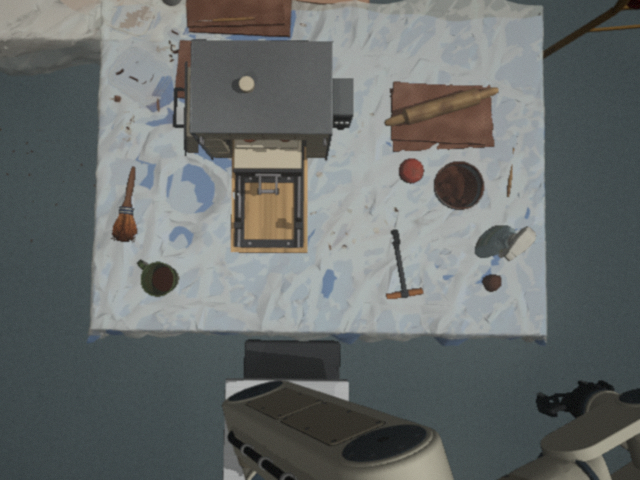

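View pics/side0.png

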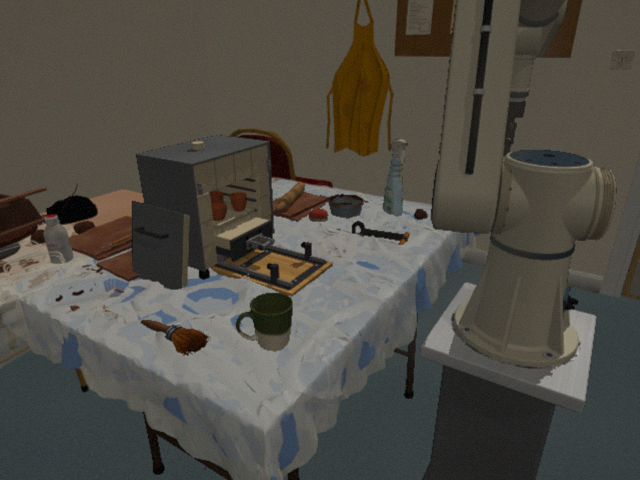

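```bash
python3 - <<'E'
from h import *
np.set_printoptions(precision=1,suppress=True)
for cam in("top","side"):
    d=np.load(cam+"d.npy")
    for t in("drawbar","kiln","kiln_car"):
      for o in vision.cut_out(cam,t)[:1]:
        P=cloud(cam,d,o["region"]); np.save(f"{cam}_{t}.npy",P)
        print(cam,t,o["conf"],o["uv"],len(P),np.percentile(P,[1,50,99],axis=0))
        if t=="drawbar":
            Q=P[(P[:,2]>10)&(P[:,2]<70)]
            m,e=None,None
            print("line",cv2.fitLine(Q[:,:2].astype(np.float32),cv2.DIST_HUBER,0,.01,.01).ravel(), )
            for q in Q[:: max(1,len(Q)//60)]: print(q,end=" ")
            print()
E
```

```text
top drawbar 0.59 [398.7, 278.9] 693 [[ 365.5 -342.8    5.7]
 [ 420.1 -285.6   24.2]
 [ 540.9 -254.8   52.3]]
line [   1.     0.2  453.  -284.9]
[ 543.3 -266.6   33.9] [ 540.2 -273.    41.9] [ 537.4 -277.5   45.7] [ 533.7 -265.8   23.2] [ 529.9 -265.7   40.1] [ 526.7 -271.6   51. ] [ 521.7 -266.9   49. ] [ 519.1 -276.5   52.4] [ 514.3 -270.    45.8] [ 511.7 -274.8   47.4] [ 509.2 -277.5   46.9] [ 506.9 -280.8   42.3] [ 502.2 -272.5   30.6] [ 499.6 -279.6   34.4] [ 494.7 -275.8   26.4] [ 489.5 -275.9   26.3] [ 486.9 -285.2   32.4] [ 481.9 -281.4   24.1] [ 476.5 -278.    29.4] [ 474.1 -288.3   29.8] [ 468.7 -282.2   35.3] [ 463.9 -279.5   20.9] [ 461.2 -288.1   30.8] [ 456.  -283.    30.7] [ 453.5 -290.2   33.9] [ 448.4 -286.1   27.8] [ 443.2 -280.7   14.2] [ 440.6 -282.4   34.9] [ 438.1 -291.1   29.1] [ 433.  -289.5   23.8] [ 430.5 -296.    30.6] [ 425.3 -290.8   31.3] [ 420.1 -285.9   30.1] [ 417.7 -299.    28.5] [ 412.5 -293.8   28.9] [ 407.3 -291.6   26.9] [ 402.3 -290.7   32. ] [ 396.7 -291.5   12.9] [ 394.6 -299.1   28.7] [ 392.  -327.8   13.7] [ 389.3 -300.2   22.5] [ 389.5 -327.
[... 1870 characters left out ...]
280.2   13.6] [ 433.  -282.    18.9] [ 409.7 -289.5   21.4] [ 384.5 -291.7   26.3] [ 377.1 -340.8   10. ] [ 444.1 -284.8   12. ] [ 419.1 -288.7   16.2] [ 394.8 -293.6   19.9] [ 373.  -304.2   20.9] [ 428.6 -288.1   10.9] [ 402.4 -288.8   16.6] [ 376.1 -287.8   23. ] [ 413.8 -285.1   12. ] [ 391.1 -293.7   14. ] [ 399.3 -290.3   10. ] [ 369.8 -289.2   17.2] [ 368.1 -276.9   18.9] [ 369.  -271.7   17.3] [ 367.6 -268.6   15.6] [ 367.6 -253.    18.2] [ 371.1 -254.5   13.5] [ 364.  -245.    15.6] 
side kiln 0.75 [208.1, 219.5] 20950 [[484.1 -87.8   8.2]
 [733.3 140.2 144.1]
 [909.1 280.4 316.9]]
side kiln_car 0.67 [238.8, 230.1] 3046 [[626.6 -27.5  36.5]
 [719.5  71.7 105.6]
 [823.6 140.5 183.3]]
```

The top view shows the kiln with its track (board end about row 250, clevis near (268,184)) and the drawbar from (396,237) to its T-handle at (403,294). The timer is at (411,170), the tub at (459,185) and the mug at (158,278). The side view shows the same layout with the car just inside the kiln. The way is clear.

```bash
python3 - <<'E'
from h import *
np.set_printoptions(precision=2,suppress=True)
print(r.sense()["clock"], r.sense()["tcp_rot"])
for cam in("top","side"):
    P=np.load(cam+"_drawbar.npy");m=(P[:,2]>8)&(P[:,2]<60)&(P[:,0]>395)&(P[:,0]<545)&(abs(P[:,1]+280)<25);Q=P[m]
    vx,vy,x0,y0=cv2.fitLine(Q[:,:2].astype(np.float32),cv2.DIST_HUBER,0,.01,.01).ravel();k=vy/vx
    H=P[(P[:,0]<388)&(P[:,0]>355)];a=np.arctan(k)
    t=H[:,0]*np.cos(a)+H[:,1]*np.sin(a);T=Q[:,0]*np.cos(a)+Q[:,1]*np.sin(a);hk=Q[:,2]>36
    print(cam,"yaw",a,"y at 521",y0+k*(521-x0),"handle s",np.percentile(t,[5,50,95]),"nose/hook s",np.percentile(T,[99]),np.percentile(T[hk],[2,50,98]),"cos/sin s of pt", np.cos(a),np.sin(a))
    K=np.load(cam+"_kiln.npy");R=K[(K[:,2]>306)&(K[:,2]<326)]
    print("roof",cv2.minAreaRect(R[:,:2].astype(np.float32)))
d=np.load("topd.npy");c=vision.calibration("top")
P=cloud("top",d,np.ones_like(d,bool))
x,y,z=P.T
for nm,zl,zh,xl,xh in(("board",11,22,480,640),("rail",26,36,480,620),("posts",55,75,500,600),("clevis",55,100,560,655)):
    m=(z>zl)&(z<zh)&(x>xl)&(x<xh)&(abs(y-50)<125);Q=P[m]
    print(nm,len(Q),np.percentile(Q,[1,50,99],axis=0).tolist(),cv2.minAreaRect(Q[:,:2].astype(np.float32)))
    if nm in("posts","rail"):
        for s in(-1,1):
            q=Q[s*(Q[:,1]-50)>40]
            if len(q)>5: print(len(q),np.median(q,axis=0),cv2.fitLine(q[:,:2].astype(np.float32),cv2.DIST_HUBER,0,.01,.01).ravel())
p=cv2.imread("pics/top0.png")[130:260,220:320];cv2.imwrite("pics/crop0.png",cv2.resize(p,None,fx=5,fy=4.6,interpolation=cv2.INTER_CUBIC))
E
```

```text
1.4 [-3.14  0.    0.3 ]
top yaw 0.18827449 y at 521 -271.79938 handle s [306.32 314.72 323.52] nose/hook s [482.09] [420.31 462.06 482.03] cos/sin s of pt 0.98232865 0.18716416
roof ((819.2166748046875, 57.086669921875), (203.15365600585938, 299.5174255371094), 0.4028533101081848)
side yaw 0.17678124 y at 521 -269.53754 handle s [307.22 316.74 329.06] nose/hook s [485.15] [448.43 466.08 484.71] cos/sin s of pt 0.9844149 0.1758619
roof ((816.7540893554688, 58.135894775390625), (202.30267333984375, 303.6686706542969), 0.9229384064674377)
board 4070 [[481.36137770853543, -57.18498838915689, 11.276712739179045], [563.9978192072764, 58.149960615688556, 16.587721595981975], [637.6797852833615, 171.72489594059428, 21.778086362052935]] ((559.9679565429688, 50.923797607421875), (159.90174865722656, 247.9390106201172), 0.07535561174154282)
rail 160 [[494.82056765539687, -25.807312988404018, 26.18228044910801], [539.6029220582319, 127.25624118401002, 29.993551521457334], [618.0712925327714, 134.54683131384735, 35.560119689092645]] ((557.77490234375, 54.980735778808594), (126.60929107666016, 163.03012084960938), 0.8929443359375)
73 [540.03 -23.14  30.04] [  1.    -0.   541.84 -22.94]
87 [537.29 129.9   29.92] [  1.     0.02 547.4  130.24]
posts 151 [[539.5990481339079, -32.04323660596103, 57.08465935594518], [551.5229902006621, 121.61480011508218, 64.73140323517009], [565.197731255002, 139.0970418048047, 72.26167778768229]] ((552.6346435546875, 53.61159896850586), (25.904598236083984, 171.3270263671875), 0.30565088987350464)
74 [551.73 -24.21  64.24] [  0.99   0.12 552.37 -23.31]
77 [550.13 129.42  65.23] [  0.99  -0.11 551.86 130.17]
clevis 166 [[560.1236584933349, -29.2291865019616, 60.236287372507675], [631.3745042867597, 58.350028913255855, 76.55114875116374], [654.4383551052371, 137.03983727886884, 85.89876835209893]] ((607.4274291992188, 54.21026611328125), (94.66039276123047, 166.81546020507812), 0.07335595041513443)
```

View pics/crop0.png

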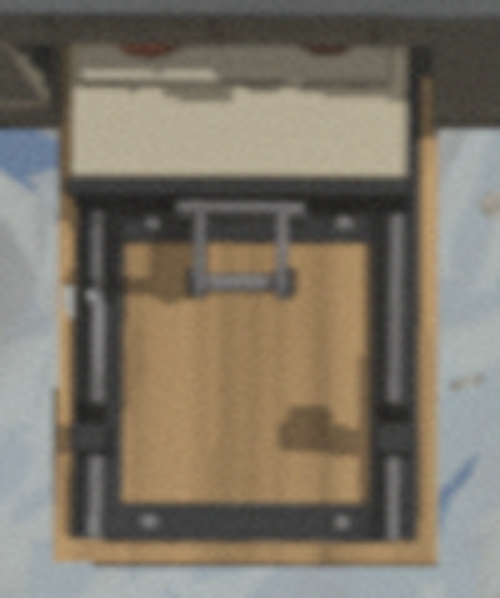

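Emit:
{"fn": "play_rows", "kwargs": {"steps": [{"delta_pos": [2.5,-1.5,0],"yaw": 0.01,"jaw": 100},{"delta_pos": [7,-4.1,0],"yaw": 0.03,"jaw": 100},{"delta_pos": [11,-6.4,0],"yaw": 0.05,"jaw": 100},{"delta_pos": [15,-8.8,0],"yaw": 0.06,"jaw": 100},{"delta_pos": [19,-11.1,0],"yaw": 0.07,"jaw": 100},{"delta_pos": [23,-13.4,0],"yaw": 0.09,"jaw": 100},{"delta_pos": [27,-15.8,0],"yaw": 0.1,"jaw": 100},{"delta_pos": [31,-18.1,0],"yaw": 0.114,"jaw": 100}]}}

```text
clock: 2.2
eef_pos: [427.0, -332.8, 210.0]
tcp_rot: [3.141, -0.0, 0.181]
contact_force: [-0.0, -0.8, -0.7]
opening: 1.002
grasp_force: 0.0
```

```bash
cat >> h.py <<'E'
def togo(w):
    "tool-axis shift in cm from the measured pose to world point w (tool down)"
    from scipy.spatial.transform import Rotation as R
    s=r.sense();M=R.from_euler("xyz",s["tcp_rot"]).as_matrix()
    print("t",s["clock"],"tcp",s["eef_pos"].round(1),"rot",s["tcp_rot"].round(4),"F",s["contact_force"].round(2),"go",(M.T@(np.array(w)-s["eef_pos"])/10).round(2))
E
python3 -c "
from h import *
togo([476.8,-278.6,4])
P=cloud('top',np.load('topd.npy'),np.ones((480,640),bool)).reshape(-1,3) if 0 else None
d=np.load('topd.npy')
for v in range(188,195): print(v,[cloud('top',d[v:v+1,u:u+1],np.ones((1,1),bool))[0].round(0).tolist() if 0 else (round(float(pix('top',(u,v),depth=d[v,u])[2])),round(float(pix('top',(u,v),depth=d[v,u])[0]))) for u in range(258,280,2)])
"
```

```text
t 2.2 tcp [ 427.  -332.8  210. ] rot [ 3.1412e+00 -4.0000e-04  1.8120e-01] F [-0.01 -0.77 -0.72] go [ 5.86 -4.45 20.6 ]
188 [(85, 636), (82, 637), (19, 646), (18, 647), (19, 647), (13, 648), (14, 648), (14, 648), (16, 647), (80, 638), (80, 638)]
189 [(83, 634), (81, 635), (74, 636), (70, 636), (71, 636), (76, 636), (75, 636), (73, 636), (72, 637), (80, 635), (79, 636)]
190 [(78, 633), (81, 632), (80, 632), (74, 633), (79, 633), (80, 633), (83, 632), (75, 633), (79, 633), (85, 632), (81, 633)]
191 [(76, 630), (78, 630), (77, 630), (74, 631), (73, 631), (72, 631), (77, 631), (75, 631), (77, 631), (80, 630), (85, 630)]
192 [(81, 627), (77, 628), (76, 628), (73, 628), (75, 628), (77, 628), (71, 629), (74, 629), (71, 629), (1464, 432), (80, 628)]
193 [(74, 625), (81, 625), (17, 634), (14, 634), (15, 634), (18, 634), (13, 635), (22, 633), (16, 634), (74, 626), (77, 626)]
194 [(17, 631), (79, 622), (24, 630), (17, 631), (23, 630), (13, 632), (17, 631), (19, 631), (16, 632), (81, 623), (9, 633)]
```

Emit:
{"fn": "play_rows", "kwargs": {"steps": [{"delta_pos": [2.9,-2.2,1],"yaw": 0,"jaw": 100},{"delta_pos": [5.0,-3.9,3],"yaw": 0,"jaw": 100},{"delta_pos": [5.86,-4.45,6],"yaw": 0,"jaw": 90},{"delta_pos": [5.86,-4.45,10],"yaw": 0,"jaw": 80},{"delta_pos": [5.86,-4.45,13],"yaw": 0,"jaw": 80},{"delta_pos": [5.86,-4.45,14.5],"yaw": 0,"jaw": 80},{"delta_pos": [5.86,-4.45,14.6],"yaw": 0,"jaw": 80},{"delta_pos": [5.86,-4.45,14.6],"yaw": 0,"jaw": 80}]}}

```text
clock: 3.0
eef_pos: [475.7, -280.1, 63.9]
tcp_rot: [-3.141, 0.0, 0.182]
contact_force: [0.1, 0.5, 1.3]
opening: 0.803
grasp_force: 0.0
```

```bash
python3 - <<'E'
from h import *
togo([476.8,-278.6,4])
for c in("side","top"):
    p,d=vision.grab_frame(c);cv2.imwrite(f"pics/{c}1.png",p[:,:,::-1])
    for t,z in(("grip",22),("hook_seat",34),("drawbar",0)):
        for o in vision.landmark_of(c,t)[:1]:print(c,t,round(o["conf"],2),np.round(o["uv"],1),pix(c,o["uv"],z).round(1))
p=cv2.imread("pics/side1.png")[170:270,320:440];cv2.imwrite("pics/crop1.png",cv2.resize(p,None,fx=6,fy=6,interpolation=cv2.INTER_CUBIC))
E
```

```text
t 3.0 tcp [ 475.7 -280.1   63.9] rot [-3.1415e+00  1.0000e-04  1.8180e-01] F [0.06 0.55 1.31] go [ 0.14 -0.12  5.99]
side grip 0.84 [372.6 231.6] [ 478.3 -287.1   22. ]
side drawbar 0.89 [356.3 234.7] [ 534.1 -284.     0. ]
top hook_seat 0.65 [391.7 238. ] [ 520.  -263.3   34. ]
top drawbar 0.71 [453.5 187.3] [ 659.5 -432.3    0. ]
```

View pics/crop1.png

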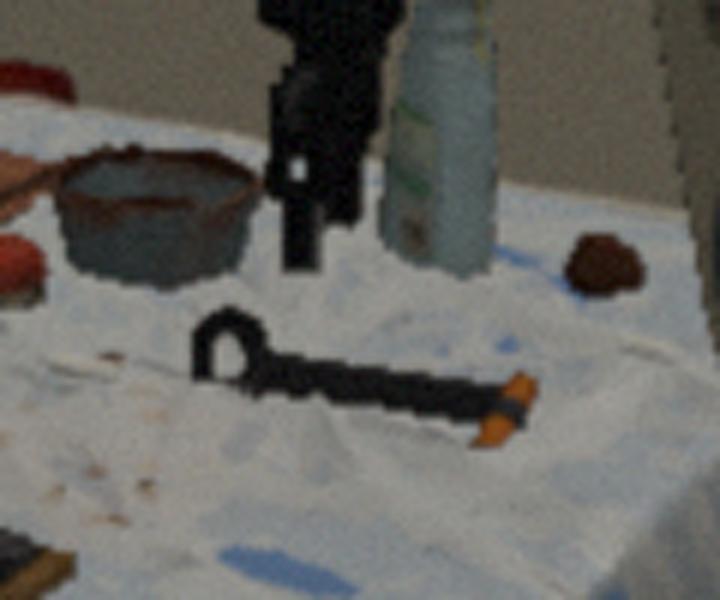

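The crop shows the gripper fingers over the shank just behind the hook (hook about (225,345), handle about (510,410)). I'm going down to grip it.

Emit:
{"fn": "play_rows", "kwargs": {"steps": [{"delta_pos": [0.14,-0.1,2.5],"yaw": 0,"jaw": 80},{"delta_pos": [0.14,-0.1,5.0],"yaw": 0,"jaw": 80},{"delta_pos": [0.14,-0.1,5.8],"yaw": 0,"jaw": 80},{"delta_pos": [0.14,-0.1,5.9],"yaw": 0,"jaw": 80},{"delta_pos": [0.14,-0.1,5.9],"yaw": 0,"jaw": 50},{"delta_pos": [0.14,-0.1,5.9],"yaw": 0,"jaw": 20},{"delta_pos": [0.14,-0.1,5.9],"yaw": 0,"jaw": 0},{"delta_pos": [0.14,-0.1,5.9],"yaw": 0,"jaw": 0}], "grip_force": 100}}

```text
clock: 4.2
eef_pos: [477.6, -279.3, 5.6]
tcp_rot: [3.14, -0.002, 0.182]
contact_force: [-1.0, 3.6, 12.3]
opening: 0.124
grasp_force: 33.7
```

Emit:
{"fn": "play_rows", "kwargs": {"steps": [{"delta_pos": [0,0,0],"yaw": 0,"jaw": 0},{"delta_pos": [0,0,0],"yaw": 0,"jaw": 0},{"delta_pos": [0,0,0],"yaw": 0,"jaw": 0},{"delta_pos": [0,0,0],"yaw": 0,"jaw": 0},{"delta_pos": [0,0,0],"yaw": 0,"jaw": 0},{"delta_pos": [0,0,0],"yaw": 0,"jaw": 0},{"delta_pos": [0,0,0],"yaw": 0,"jaw": 0},{"delta_pos": [0,0,0],"yaw": 0,"jaw": 0}], "grip_force": 100}}

```text
clock: 5.0
eef_pos: [477.6, -279.2, 5.8]
tcp_rot: [3.14, -0.001, 0.182]
contact_force: [-0.7, 1.2, 8.0]
opening: 0.076
grasp_force: 98.6
```

Emit:
{"fn": "play_rows", "kwargs": {"steps": [{"delta_pos": [0,0,-0.5],"yaw": 0,"jaw": 0},{"delta_pos": [0,0,-2],"yaw": 0,"jaw": 0},{"delta_pos": [0,0,-4.5],"yaw": 0,"jaw": 0},{"delta_pos": [0,0,-7.5],"yaw": 0,"jaw": 0},{"delta_pos": [0,0,-10.5],"yaw": 0,"jaw": 0},{"delta_pos": [0.5,-1,-12.5],"yaw": 0,"jaw": 0},{"delta_pos": [1.5,-2.7,-13.4],"yaw": 0,"jaw": 0},{"delta_pos": [2.8,-5,-13.4],"yaw": 0,"jaw": 0}]}}

```text
clock: 5.8
eef_pos: [496.1, -225.0, 141.4]
tcp_rot: [3.139, -0.003, 0.18]
contact_force: [0.8, -0.2, -2.9]
opening: 0.069
grasp_force: 98.4
```

Emit:
{"fn": "play_rows", "kwargs": {"steps": [{"delta_pos": [1.7,-3.1,0],"yaw": 0.02,"jaw": 0},{"delta_pos": [3.5,-6.4,0],"yaw": 0.04,"jaw": 0},{"delta_pos": [5.5,-10,0],"yaw": 0.07,"jaw": 0},{"delta_pos": [7.5,-13.7,0],"yaw": 0.1,"jaw": 0},{"delta_pos": [9.2,-16.8,0],"yaw": 0.12,"jaw": 0},{"delta_pos": [10.4,-19,0],"yaw": 0.14,"jaw": 0},{"delta_pos": [11,-20.1,0],"yaw": 0.16,"jaw": 0},{"delta_pos": [11,-20.1,0],"yaw": 0.171,"jaw": 0}]}}

```text
clock: 6.6
eef_pos: [567.3, -5.2, 139.5]
tcp_rot: [-3.141, -0.0, 0.012]
contact_force: [0.6, -1.0, -3.2]
opening: 0.074
grasp_force: 98.4
```

```bash
python3 - <<'E'
from h import *
togo([587.7,53.5,140])
E
```

```text
t 6.6 tcp [567.3  -5.2 139.5] rot [-3.1412e+00 -5.0000e-04  1.2100e-02] F [ 0.62 -0.96 -3.2 ] go [ 2.11 -5.85 -0.05]
```

Emit:
{"fn": "play_rows", "kwargs": {"steps": [{"delta_pos": [0.4,-1,0],"yaw": 0,"jaw": 0},{"delta_pos": [1,-2.8,0],"yaw": 0,"jaw": 0},{"delta_pos": [1.6,-4.5,0],"yaw": 0,"jaw": 0},{"delta_pos": [2,-5.5,0],"yaw": 0,"jaw": 0},{"delta_pos": [2.1,-5.8,0],"yaw": 0,"jaw": 0},{"delta_pos": [2.1,-5.85,0],"yaw": 0,"jaw": 0},{"delta_pos": [2.1,-5.85,0],"yaw": 0,"jaw": 0},{"delta_pos": [2.1,-5.85,0],"yaw": 0,"jaw": 0}]}}

```text
clock: 7.4
eef_pos: [587.2, 51.2, 138.6]
tcp_rot: [3.141, 0.0, 0.01]
contact_force: [-0.8, -0.5, -3.0]
opening: 0.077
grasp_force: 98.5
```

```bash
python3 - <<'E'
from h import *
togo([587.7,53.5,140])
for c in("side","top"):
    p,d=vision.grab_frame(c);cv2.imwrite(f"pics/{c}2.png",p[:,:,::-1]);np.save(c+"2d.npy",d)
    for t,z in(("hook_seat",168),("grip",156),("drawbar",134),("coupling_mid",76),("clevis_front",76)):
        for o in vision.landmark_of(c,t)[:1]:print(c,t,round(o["conf"],2),np.round(o["uv"],1),pix(c,o["uv"],z).round(1))
    for o in vision.cut_out(c,"drawbar")[:1]:
        P=cloud(c,d,o["region"]);np.save(c+"_d2.npy",P);print(len(P),np.percentile(P,[2,50,98],axis=0).round(1).tolist())
a=cv2.imread("pics/side2.png")[165:275,215:325];b=cv2.imread("pics/top2.png")[130:260,210:340]
cv2.imwrite("pics/crop2.png",np.hstack([cv2.resize(a,(400,400),interpolation=cv2.INTER_CUBIC),cv2.resize(b,(400,400),interpolation=cv2.INTER_CUBIC)]))
E
```

```text
t 7.4 tcp [587.2  51.2 138.6] rot [3.1414e+00 3.0000e-04 1.0300e-02] F [-0.83 -0.51 -2.97] go [ 0.05 -0.22 -0.14]
side hook_seat 0.56 [261.7 211.2] [636.6  58.6 168. ]
side grip 0.73 [279.3 217.5] [588.8  46.5 156. ]
side drawbar 0.57 [264.6 224.2] [627.6  60.6 134. ]
side coupling_mid 0.63 [266.5 241.2] [638.7  43.5  76. ]
side clevis_front 0.86 [268.8 243.8] [622.6  53.9  76. ]
846 [[476.0, -153.9, 13.9], [558.6, 56.9, 149.4], [726.1, 98.4, 182.7]]
top grip 0.43 [267.7 202.1] [592.8  49.3 156. ]
143 [[505.4, 45.8, 145.2], [537.2, 51.4, 160.8], [564.1, 56.9, 167.8]]
```

View pics/crop2.png

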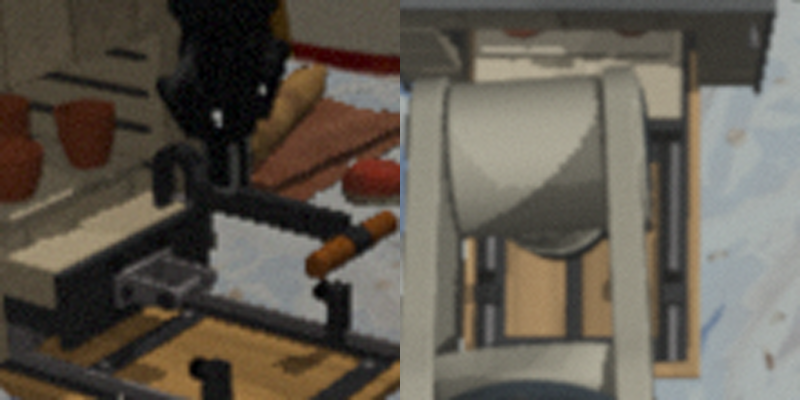

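The side half shows the hook (about (180,175)) above and slightly beyond the clevis (about (165,280)), with the handle at (350,245). The top view is blocked by the arm. I'll use depth to check the level and the offset between hook and pin.

```bash
python3 - <<'E'
from h import *
P=np.load("side_d2.npy");P=P[(P[:,1]>25)&(P[:,1]<80)&(P[:,2]>110)&(P[:,2]<200)&(P[:,0]>420)&(P[:,0]<665)]
for a in range(430,665,10):
    q=P[(P[:,0]>=a)&(P[:,0]<a+10)]
    if len(q)>3:print(a,len(q),np.percentile(q[:,2],[5,50,95]).round(0),np.median(q[:,1]).round(1))
d=np.load("side2d.npy");Q=cloud("side",d,np.ones_like(d,bool))
m=(Q[:,0]>605)&(Q[:,0]<655)&(abs(Q[:,1]-54)<40)&(Q[:,2]>50)&(Q[:,2]<110);C=Q[m]
for a in range(605,655,5):
    q=C[(C[:,0]>=a)&(C[:,0]<a+5)]
    if len(q)>3:print("clev",a,len(q),np.percentile(q[:,2],[5,50,95]).round(0),np.percentile(q[:,1],[5,50,95]).round(0))
E
```

```text
470 66 [136. 142. 148.] 56.1
480 50 [138. 149. 153.] 53.8
490 30 [147. 154. 160.] 54.9
500 32 [141. 152. 161.] 55.8
510 31 [141. 151. 161.] 55.9
520 33 [141. 153. 161.] 55.9
530 29 [142. 153. 161.] 56.5
540 32 [143. 153. 161.] 56.3
550 30 [142. 152. 162.] 56.4
560 29 [144. 155. 162.] 57.5
570 30 [144. 155. 163.] 57.1
580 20 [144. 152. 162.] 58.0
590 28 [142. 153. 171.] 57.6
600 23 [143. 155. 163.] 57.6
610 73 [139. 163. 179.] 58.1
620 45 [142. 175. 185.] 58.4
630 26 [146. 177. 185.] 58.1
640 72 [140. 158. 179.] 58.3
650 15 [142. 154. 172.] 59.4
clev 620 16 [69. 76. 80.] [31. 75. 80.]
clev 625 48 [66. 74. 81.] [32. 54. 81.]
clev 630 23 [67. 76. 81.] [35. 64. 83.]
clev 635 13 [72. 78. 82.] [31. 71. 81.]
clev 640 13 [69. 77. 83.] [34. 38. 78.]
clev 645 22 [65. 76. 84.] [34. 75. 79.]
clev 650 21 [65. 71. 83.] [36. 75. 79.]
```

Emit:
{"fn": "play_rows", "kwargs": {"steps": [{"delta_pos": [0.05,-0.1,0.5],"yaw": 0,"jaw": 0},{"delta_pos": [0.05,-0.3,1.5],"yaw": 0,"jaw": 0},{"delta_pos": [0.05,-0.3,2.8],"yaw": 0,"jaw": 0},{"delta_pos": [0.05,-0.3,4.0],"yaw": 0,"jaw": 0},{"delta_pos": [0.05,-0.3,4.8],"yaw": 0,"jaw": 0},{"delta_pos": [0.05,-0.3,5.0],"yaw": 0,"jaw": 0},{"delta_pos": [0.05,-0.3,5.0],"yaw": 0,"jaw": 0},{"delta_pos": [0.05,-0.3,5.0],"yaw": 0,"jaw": 0}]}}

```text
clock: 8.9
eef_pos: [588.3, 54.8, 89.0]
tcp_rot: [-3.142, -0.0, 0.011]
contact_force: [0.3, 0.7, -3.0]
opening: 0.075
grasp_force: 98.5
```

```bash
python3 - <<'E'
from h import *
togo([587.7,54,83])
p,d=vision.grab_frame("side");cv2.imwrite("pics/side3.png",p[:,:,::-1]);np.save("side3d.npy",d)
for o in vision.cut_out("side","drawbar")[:1]:
    P=cloud("side",d,o["region"]&(d>0));P=P[(P[:,0]>590)&(P[:,0]<665)&(abs(P[:,1]-58)<14)&(P[:,2]>84)&(P[:,2]<150)]
    for z in range(84,150,5):
        q=P[(P[:,2]>=z)&(P[:,2]<z+5)]
        if len(q):print(z,len(q),np.sort(q[:,0]).round(0).astype(int).tolist())
print(r.sense()["contact_force"])
cv2.imwrite("pics/crop3.png",cv2.resize(cv2.imread("pics/side3.png")[190:270,230:320],None,fx=8,fy=7,interpolation=cv2.INTER_CUBIC))
E
```

```text
t 8.9 tcp [588.3  54.8  89. ] rot [-3.1416e+00 -5.0000e-04  1.0800e-02] F [ 0.27  0.67 -3.  ] go [-0.06  0.08  0.6 ]
84 3 [616, 622, 649]
89 18 [590, 592, 595, 598, 614, 614, 616, 616, 617, 618, 624, 642, 644, 645, 647, 647, 651, 654]
94 44 [592, 594, 598, 600, 603, 603, 604, 605, 607, 607, 608, 610, 612, 612, 616, 617, 618, 618, 619, 622, 623, 623, 624, 629, 632, 635, 636, 636, 638, 640, 640, 642, 643, 643, 643, 645, 645, 646, 647, 648, 650, 651, 653, 654]
99 30 [592, 594, 595, 596, 598, 601, 601, 606, 606, 607, 610, 612, 614, 615, 616, 618, 621, 623, 642, 644, 644, 644, 645, 645, 648, 648, 648, 650, 652, 655]
104 26 [594, 594, 596, 597, 599, 603, 606, 607, 612, 612, 617, 618, 619, 619, 622, 623, 642, 642, 642, 644, 644, 644, 647, 650, 652, 654]
109 29 [600, 603, 604, 607, 607, 607, 611, 612, 612, 612, 613, 615, 616, 616, 620, 624, 624, 640, 641, 641, 644, 645, 646, 646, 647, 647, 652, 652, 654]
114 19 [612, 612, 614, 615, 616, 616, 616, 618, 620, 623, 627, 641, 642, 643, 643, 645, 647, 652, 653]
119 23 [613, 614, 614, 615, 615, 615, 616, 617, 618, 619, 620, 622, 624, 625, 628, 640, 640, 642, 643, 646, 646, 649, 652]
124 28 [614, 616, 617, 618, 618, 619, 619, 620, 620, 621, 622, 624, 626, 627, 627, 631, 632, 634, 637, 639, 641, 643, 645, 646, 646, 647, 648, 650]
129 20 [618, 619, 621, 622, 623, 624, 624, 624, 627, 627, 628, 629, 630, 631, 635, 637, 639, 641, 642, 645]
134 13 [625, 627, 628, 629, 630, 633, 634, 636, 636, 636, 637, 640, 641]
[-0.06939685 -0.62237366 -2.85386896]
```

View pics/crop3.png

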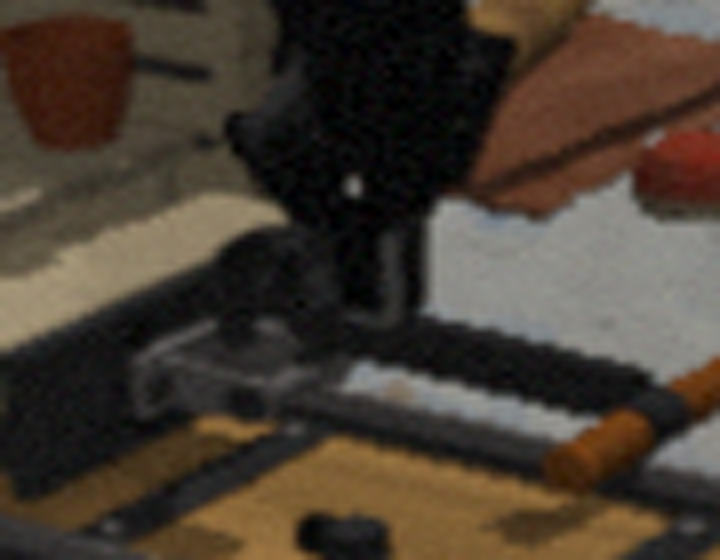

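The hook sits over the clevis (pin bar about (240,335) in the crop). Depth puts the throat at x = 624 to 641, so it is centred at 632.5 over the pin at about 632. I'm feeling down.

Emit:
{"fn": "play_rows", "kwargs": {"steps": [{"delta_pos": [-0.05,0.05,0.2],"yaw": 0,"jaw": 0},{"delta_pos": [-0.05,0.05,0.4],"yaw": 0,"jaw": 0},{"delta_pos": [-0.05,0.05,0.55],"yaw": 0,"jaw": 0},{"delta_pos": [-0.05,0.05,0.65],"yaw": 0,"jaw": 0},{"delta_pos": [-0.05,0.05,0.7],"yaw": 0,"jaw": 0},{"delta_pos": [-0.05,0.05,0.75],"yaw": 0,"jaw": 0},{"delta_pos": [-0.05,0.05,0.8],"yaw": 0,"jaw": 0},{"delta_pos": [-0.05,0.05,0.8],"yaw": 0,"jaw": 0}]}}

```text
clock: 9.8
eef_pos: [587.4, 54.3, 80.7]
tcp_rot: [3.142, 0.0, 0.011]
contact_force: [-0.5, -0.0, -2.1]
opening: 0.073
grasp_force: 98.4
```

Emit:
{"fn": "play_rows", "kwargs": {"steps": [{"delta_pos": [0,0,0.03],"yaw": 0,"jaw": 0},{"delta_pos": [0,0,0.06],"yaw": 0,"jaw": 0},{"delta_pos": [0,0,0.09],"yaw": 0,"jaw": 0},{"delta_pos": [0,0,0.12],"yaw": 0,"jaw": 0},{"delta_pos": [0,0,0.15],"yaw": 0,"jaw": 0},{"delta_pos": [0,0,0.15],"yaw": 0,"jaw": 0},{"delta_pos": [0,0,0.15],"yaw": 0,"jaw": 0},{"delta_pos": [0,0,0.15],"yaw": 0,"jaw": 0}]}}

```text
clock: 10.6
eef_pos: [587.4, 54.3, 79.2]
tcp_rot: [3.142, 0.0, 0.011]
contact_force: [-0.3, -0.9, -2.8]
opening: 0.072
grasp_force: 98.5
```

Emit:
{"fn": "play_rows", "kwargs": {"steps": [{"delta_pos": [0,0,0.03],"yaw": 0,"jaw": 0},{"delta_pos": [0,0,0.06],"yaw": 0,"jaw": 0},{"delta_pos": [0,0,0.09],"yaw": 0,"jaw": 0},{"delta_pos": [0,0,0.12],"yaw": 0,"jaw": 0},{"delta_pos": [0,0,0.15],"yaw": 0,"jaw": 0},{"delta_pos": [0,0,0.15],"yaw": 0,"jaw": 0},{"delta_pos": [0,0,0.15],"yaw": 0,"jaw": 0},{"delta_pos": [0,0,0.15],"yaw": 0,"jaw": 0}]}}

```text
clock: 11.4
eef_pos: [587.4, 54.3, 77.7]
tcp_rot: [-3.142, -0.0, 0.011]
contact_force: [-0.3, -1.2, -2.7]
opening: 0.074
grasp_force: 98.5
```

Emit:
{"fn": "play_rows", "kwargs": {"steps": [{"delta_pos": [0,0,0.03],"yaw": 0,"jaw": 0},{"delta_pos": [0,0,0.06],"yaw": 0,"jaw": 0},{"delta_pos": [0,0,0.09],"yaw": 0,"jaw": 0},{"delta_pos": [0,0,0.12],"yaw": 0,"jaw": 0},{"delta_pos": [0,0,0.15],"yaw": 0,"jaw": 0},{"delta_pos": [0,0,0.18],"yaw": 0,"jaw": 0},{"delta_pos": [0,0,0.18],"yaw": 0,"jaw": 0},{"delta_pos": [0,0,0.18],"yaw": 0,"jaw": 0}]}}

```text
clock: 12.2
eef_pos: [587.4, 54.3, 75.9]
tcp_rot: [3.142, 0.0, 0.011]
contact_force: [-0.2, -0.5, -2.4]
opening: 0.077
grasp_force: 98.5
```

Emit:
{"fn": "play_rows", "kwargs": {"steps": [{"delta_pos": [0,0,0.03],"yaw": 0,"jaw": 0},{"delta_pos": [0,0,0.06],"yaw": 0,"jaw": 0},{"delta_pos": [0,0,0.09],"yaw": 0,"jaw": 0},{"delta_pos": [0,0,0.12],"yaw": 0,"jaw": 0},{"delta_pos": [0,0,0.15],"yaw": 0,"jaw": 0},{"delta_pos": [0,0,0.18],"yaw": 0,"jaw": 0},{"delta_pos": [0,0,0.18],"yaw": 0,"jaw": 0},{"delta_pos": [0,0,0.18],"yaw": 0,"jaw": 0}]}}

```text
clock: 13.0
eef_pos: [587.4, 54.3, 74.1]
tcp_rot: [-3.142, 0.0, 0.011]
contact_force: [-0.3, -0.3, -2.9]
opening: 0.075
grasp_force: 98.5
```

Emit:
{"fn": "play_rows", "kwargs": {"steps": [{"delta_pos": [0,0,0.04],"yaw": 0,"jaw": 0},{"delta_pos": [0,0,0.08],"yaw": 0,"jaw": 0},{"delta_pos": [0,0,0.12],"yaw": 0,"jaw": 0},{"delta_pos": [0,0,0.16],"yaw": 0,"jaw": 0},{"delta_pos": [0,0,0.2],"yaw": 0,"jaw": 0},{"delta_pos": [0,0,0.2],"yaw": 0,"jaw": 0},{"delta_pos": [0,0,0.2],"yaw": 0,"jaw": 0},{"delta_pos": [0,0,0.2],"yaw": 0,"jaw": 0}]}}

```text
clock: 13.8
eef_pos: [587.3, 54.3, 72.1]
tcp_rot: [3.142, 0.0, 0.011]
contact_force: [-1.9, 0.1, 0.4]
opening: 0.075
grasp_force: 98.7
```

Emit:
{"fn": "play_rows", "kwargs": {"steps": [{"delta_pos": [0,0,0.02],"yaw": 0,"jaw": 0},{"delta_pos": [0,0,0.04],"yaw": 0,"jaw": 0},{"delta_pos": [0,0,0.06],"yaw": 0,"jaw": 0},{"delta_pos": [0,0,0.08],"yaw": 0,"jaw": 0},{"delta_pos": [0,0,0.1],"yaw": 0,"jaw": 0},{"delta_pos": [0,0,0.1],"yaw": 0,"jaw": 0},{"delta_pos": [0,0,0.1],"yaw": 0,"jaw": 0},{"delta_pos": [0,0,0.1],"yaw": 0,"jaw": 0}]}}

```text
clock: 14.6
eef_pos: [587.4, 54.3, 71.1]
tcp_rot: [3.142, 0.0, 0.011]
contact_force: [-1.0, 0.1, -0.8]
opening: 0.076
grasp_force: 98.7
```

Emit:
{"fn": "play_rows", "kwargs": {"steps": [{"delta_pos": [0,0,0.1],"yaw": 0,"jaw": 0},{"delta_pos": [0,0,0.2],"yaw": 0,"jaw": 0},{"delta_pos": [0,0,0.3],"yaw": 0,"jaw": 0},{"delta_pos": [0,0,0.4],"yaw": 0,"jaw": 0},{"delta_pos": [0,0,0.5],"yaw": 0,"jaw": 0},{"delta_pos": [0,0,0.5],"yaw": 0,"jaw": 0},{"delta_pos": [0,0,0.5],"yaw": 0,"jaw": 0},{"delta_pos": [0,0,0.5],"yaw": 0,"jaw": 0}]}}

```text
clock: 15.4
eef_pos: [587.8, 54.3, 66.3]
tcp_rot: [-3.142, -0.001, 0.011]
contact_force: [-0.7, -0.7, 1.9]
opening: 0.074
grasp_force: 98.4
```

Emit:
{"fn": "play_rows", "kwargs": {"steps": [{"delta_pos": [0,0,0.05],"yaw": 0,"jaw": 0},{"delta_pos": [0,0,0.1],"yaw": 0,"jaw": 0},{"delta_pos": [0,0,0.13],"yaw": 0,"jaw": 0},{"delta_pos": [0,0,0.16],"yaw": 0,"jaw": 0},{"delta_pos": [0,0,0.2],"yaw": 0,"jaw": 0},{"delta_pos": [0,0,0.2],"yaw": 0,"jaw": 0},{"delta_pos": [0,0,0.2],"yaw": 0,"jaw": 0},{"delta_pos": [0,0,0.2],"yaw": 0,"jaw": 0}]}}

```text
clock: 16.2
eef_pos: [587.3, 54.3, 64.0]
tcp_rot: [3.142, 0.0, 0.011]
contact_force: [-1.3, -0.2, 1.9]
opening: 0.077
grasp_force: 98.6
```

Emit:
{"fn": "play_rows", "kwargs": {"steps": [{"delta_pos": [0,0,0.1],"yaw": 0,"jaw": 0},{"delta_pos": [0,0,0.2],"yaw": 0,"jaw": 0},{"delta_pos": [0,0,0.3],"yaw": 0,"jaw": 0},{"delta_pos": [0,0,0.4],"yaw": 0,"jaw": 0},{"delta_pos": [0,0,0.5],"yaw": 0,"jaw": 0},{"delta_pos": [0,0,0.5],"yaw": 0,"jaw": 0},{"delta_pos": [0,0,0.5],"yaw": 0,"jaw": 0},{"delta_pos": [0,0,0.5],"yaw": 0,"jaw": 0}]}}

```text
clock: 17.0
eef_pos: [587.2, 54.3, 58.9]
tcp_rot: [3.142, 0.001, 0.011]
contact_force: [-2.2, 0.4, 0.3]
opening: 0.072
grasp_force: 98.7
```

```bash
python3 - <<'E'
from h import *
togo([587.7,54,43])
p,d=vision.grab_frame("side");cv2.imwrite("pics/side4.png",p[:,:,::-1])
Q=cloud("side",d,np.ones_like(d,bool))
S=Q[(Q[:,0]>490)&(Q[:,0]<575)&(abs(Q[:,1]-58)<10)&(Q[:,2]>50)&(Q[:,2]<110)]
for a in range(490,575,15):
    q=S[(S[:,0]>=a)&(S[:,0]<a+15)]
    if len(q)>3:print(a,len(q),np.percentile(q[:,2],[5,50,95]).round(0))
E
```

```text
t 17.0 tcp [587.2  54.3  58.9] rot [3.1416e+00 5.0000e-04 1.0800e-02] F [-2.24  0.39  0.28] go [0.05 0.03 1.59]
490 47 [60. 70. 78.]
505 46 [59. 71. 80.]
520 47 [60. 73. 80.]
535 47 [62. 74. 80.]
550 46 [62. 74. 82.]
565 29 [ 62.  74. 101.]
```

Emit:
{"fn": "play_rows", "kwargs": {"steps": [{"delta_pos": [0,0,0.1],"yaw": 0,"jaw": 0},{"delta_pos": [0,0,0.2],"yaw": 0,"jaw": 0},{"delta_pos": [0,0,0.3],"yaw": 0,"jaw": 0},{"delta_pos": [0,0,0.4],"yaw": 0,"jaw": 0},{"delta_pos": [0,0,0.5],"yaw": 0,"jaw": 0},{"delta_pos": [0,0,0.5],"yaw": 0,"jaw": 0},{"delta_pos": [0,0,0.5],"yaw": 0,"jaw": 0},{"delta_pos": [0,0,0.5],"yaw": 0,"jaw": 0}]}}

```text
clock: 17.85
eef_pos: [587.3, 54.3, 54.0]
tcp_rot: [3.142, 0.0, 0.011]
contact_force: [-1.2, -0.4, -0.8]
opening: 0.078
grasp_force: 98.7
```

Emit:
{"fn": "play_rows", "kwargs": {"steps": [{"delta_pos": [0,0,0.06],"yaw": 0,"jaw": 0},{"delta_pos": [0,0,0.12],"yaw": 0,"jaw": 0},{"delta_pos": [0,0,0.18],"yaw": 0,"jaw": 0},{"delta_pos": [0,0,0.24],"yaw": 0,"jaw": 0},{"delta_pos": [0,0,0.3],"yaw": 0,"jaw": 0},{"delta_pos": [0,0,0.35],"yaw": 0,"jaw": 0},{"delta_pos": [0,0,0.4],"yaw": 0,"jaw": 0},{"delta_pos": [0,0,0.4],"yaw": 0,"jaw": 0}]}}

```text
clock: 18.65
eef_pos: [587.4, 54.3, 50.0]
tcp_rot: [-3.142, 0.0, 0.011]
contact_force: [-2.9, -0.4, -1.3]
opening: 0.079
grasp_force: 98.6
```

Emit:
{"fn": "play_rows", "kwargs": {"steps": [{"delta_pos": [0,0,0.05],"yaw": 0,"jaw": 0},{"delta_pos": [0,0,0.1],"yaw": 0,"jaw": 0},{"delta_pos": [0,0,0.15],"yaw": 0,"jaw": 0},{"delta_pos": [0,0,0.2],"yaw": 0,"jaw": 0},{"delta_pos": [0,0,0.25],"yaw": 0,"jaw": 0},{"delta_pos": [0,0,0.25],"yaw": 0,"jaw": 0},{"delta_pos": [0,0,0.25],"yaw": 0,"jaw": 0},{"delta_pos": [0,0,0.25],"yaw": 0,"jaw": 0}]}}

```text
clock: 19.45
eef_pos: [587.4, 54.3, 47.5]
tcp_rot: [3.142, 0.0, 0.011]
contact_force: [-1.8, 1.2, -0.7]
opening: 0.076
grasp_force: 98.6
```

Emit:
{"fn": "play_rows", "kwargs": {"steps": [{"delta_pos": [0,0,0.03],"yaw": 0,"jaw": 0},{"delta_pos": [0,0,0.06],"yaw": 0,"jaw": 0},{"delta_pos": [0,0,0.09],"yaw": 0,"jaw": 0},{"delta_pos": [0,0,0.12],"yaw": 0,"jaw": 0},{"delta_pos": [0,0,0.12],"yaw": 0,"jaw": 0},{"delta_pos": [0,0,0.12],"yaw": 0,"jaw": 0},{"delta_pos": [0,0,0.12],"yaw": 0,"jaw": 0},{"delta_pos": [0,0,0.12],"yaw": 0,"jaw": 0}]}}

```text
clock: 20.25
eef_pos: [587.4, 54.3, 46.4]
tcp_rot: [3.142, 0.0, 0.011]
contact_force: [-2.6, -0.3, -2.3]
opening: 0.077
grasp_force: 98.6
```

Emit:
{"fn": "play_rows", "kwargs": {"steps": [{"delta_pos": [0,0,0.02],"yaw": 0,"jaw": 0},{"delta_pos": [0,0,0.04],"yaw": 0,"jaw": 0},{"delta_pos": [0,0,0.06],"yaw": 0,"jaw": 0},{"delta_pos": [0,0,0.08],"yaw": 0,"jaw": 0},{"delta_pos": [0,0,0.1],"yaw": 0,"jaw": 0},{"delta_pos": [0,0,0.1],"yaw": 0,"jaw": 0},{"delta_pos": [0,0,0.1],"yaw": 0,"jaw": 0},{"delta_pos": [0,0,0.1],"yaw": 0,"jaw": 0}]}}

```text
clock: 21.05
eef_pos: [587.4, 54.3, 45.3]
tcp_rot: [3.142, 0.0, 0.011]
contact_force: [-2.7, -0.7, -3.4]
opening: 0.076
grasp_force: 98.5
```

Emit:
{"fn": "play_rows", "kwargs": {"steps": [{"delta_pos": [0,0,0.02],"yaw": 0,"jaw": 0},{"delta_pos": [0,0,0.04],"yaw": 0,"jaw": 0},{"delta_pos": [0,0,0.06],"yaw": 0,"jaw": 0},{"delta_pos": [0,0,0.08],"yaw": 0,"jaw": 0},{"delta_pos": [0,0,0.08],"yaw": 0,"jaw": 0},{"delta_pos": [0,0,0.08],"yaw": 0,"jaw": 0},{"delta_pos": [0,0,0.08],"yaw": 0,"jaw": 0},{"delta_pos": [0,0,0.08],"yaw": 0,"jaw": 0}]}}

```text
clock: 21.85
eef_pos: [587.6, 54.3, 44.7]
tcp_rot: [-3.142, -0.0, 0.011]
contact_force: [-0.4, -0.3, -2.8]
opening: 0.071
grasp_force: 98.6
```

Emit:
{"fn": "play_rows", "kwargs": {"steps": [{"delta_pos": [0,0,0.02],"yaw": 0,"jaw": 0},{"delta_pos": [0,0,0.04],"yaw": 0,"jaw": 0},{"delta_pos": [0,0,0.06],"yaw": 0,"jaw": 0},{"delta_pos": [0,0,0.07],"yaw": 0,"jaw": 0},{"delta_pos": [0,0,0.07],"yaw": 0,"jaw": 0},{"delta_pos": [0,0,0.07],"yaw": 0,"jaw": 0},{"delta_pos": [0,0,0.07],"yaw": 0,"jaw": 0},{"delta_pos": [0,0,0.07],"yaw": 0,"jaw": 0}]}}

```text
clock: 22.65
eef_pos: [587.4, 54.3, 43.9]
tcp_rot: [-3.142, -0.0, 0.011]
contact_force: [-0.8, 0.6, -3.0]
opening: 0.074
grasp_force: 98.6
```

Emit:
{"fn": "play_rows", "kwargs": {"steps": [{"delta_pos": [0,0,0.02],"yaw": 0,"jaw": 0},{"delta_pos": [0,0,0.04],"yaw": 0,"jaw": 0},{"delta_pos": [0,0,0.06],"yaw": 0,"jaw": 0},{"delta_pos": [0,0,0.07],"yaw": 0,"jaw": 0},{"delta_pos": [0,0,0.07],"yaw": 0,"jaw": 0},{"delta_pos": [0,0,0.07],"yaw": 0,"jaw": 0},{"delta_pos": [0,0,0.07],"yaw": 0,"jaw": 0},{"delta_pos": [0,0,0.07],"yaw": 0,"jaw": 0}]}}

```text
clock: 23.45
eef_pos: [587.4, 54.3, 43.2]
tcp_rot: [-3.142, -0.0, 0.011]
contact_force: [-0.2, -0.3, -2.2]
opening: 0.072
grasp_force: 98.6
```

Emit:
{"fn": "play_rows", "kwargs": {"steps": [{"delta_pos": [0,0,0.02],"yaw": 0,"jaw": 0},{"delta_pos": [0,0,0.03],"yaw": 0,"jaw": 0},{"delta_pos": [0,0,0.05],"yaw": 0,"jaw": 0},{"delta_pos": [0,0,0.06],"yaw": 0,"jaw": 0},{"delta_pos": [0,0,0.06],"yaw": 0,"jaw": 0},{"delta_pos": [0,0,0.06],"yaw": 0,"jaw": 0},{"delta_pos": [0,0,0.06],"yaw": 0,"jaw": 0},{"delta_pos": [0,0,0.06],"yaw": 0,"jaw": 0}]}}

```text
clock: 24.25
eef_pos: [587.5, 54.3, 42.6]
tcp_rot: [-3.142, -0.0, 0.011]
contact_force: [-0.3, -0.8, -1.6]
opening: 0.075
grasp_force: 98.6
```

Emit:
{"fn": "play_rows", "kwargs": {"steps": [{"delta_pos": [0,0,0.02],"yaw": 0,"jaw": 0},{"delta_pos": [0,0,0.03],"yaw": 0,"jaw": 0},{"delta_pos": [0,0,0.04],"yaw": 0,"jaw": 0},{"delta_pos": [0,0,0.05],"yaw": 0,"jaw": 0},{"delta_pos": [0,0,0.05],"yaw": 0,"jaw": 0},{"delta_pos": [0,0,0.05],"yaw": 0,"jaw": 0},{"delta_pos": [0,0,0.05],"yaw": 0,"jaw": 0},{"delta_pos": [0,0,0.05],"yaw": 0,"jaw": 0}]}}

```text
clock: 25.05
eef_pos: [587.5, 54.3, 42.1]
tcp_rot: [3.142, -0.0, 0.011]
contact_force: [-0.0, -0.2, -0.9]
opening: 0.076
grasp_force: 98.6
```

Emit:
{"fn": "play_rows", "kwargs": {"steps": [{"delta_pos": [0,0,0.02],"yaw": 0,"jaw": 0},{"delta_pos": [0,0,0.03],"yaw": 0,"jaw": 0},{"delta_pos": [0,0,0.04],"yaw": 0,"jaw": 0},{"delta_pos": [0,0,0.05],"yaw": 0,"jaw": 0},{"delta_pos": [0,0,0.06],"yaw": 0,"jaw": 0},{"delta_pos": [0,0,0.06],"yaw": 0,"jaw": 0},{"delta_pos": [0,0,0.06],"yaw": 0,"jaw": 0},{"delta_pos": [0,0,0.06],"yaw": 0,"jaw": 0}]}}

```text
clock: 25.85
eef_pos: [587.5, 54.3, 41.5]
tcp_rot: [-3.142, -0.0, 0.011]
contact_force: [-0.2, -0.9, 1.6]
opening: 0.072
grasp_force: 98.6
```

```bash
python3 - <<'E'
from h import *
F=[]
for i in range(3):
    p,d=vision.grab_frame("side");F.append(r.sense()["contact_force"])
print(np.mean(F,0),r.sense()["wrist_torque"],r.sense()["clock"]);cv2.imwrite("pics/side5.png",p[:,:,::-1])
cv2.imwrite("pics/crop5.png",cv2.resize(cv2.imread("pics/side5.png")[190:270,230:320],None,fx=8,fy=7,interpolation=cv2.INTER_CUBIC))
Q=cloud("side",d,np.ones_like(d,bool))
S=Q[(Q[:,0]>490)&(Q[:,0]<575)&(abs(Q[:,1]-58)<10)&(Q[:,2]>35)&(Q[:,2]<90)]
for a in range(490,575,15):
    q=S[(S[:,0]>=a)&(S[:,0]<a+15)]
    if len(q)>3:print(a,len(q),np.percentile(q[:,2],[5,50,95]).round(0))
H=Q[(Q[:,0]>600)&(Q[:,0]<660)&(abs(Q[:,1]-58)<10)&(Q[:,2]>70)&(Q[:,2]<110)]
print(np.percentile(H[:,2],[90,95,98,100]))
E
```

```text
[0.70327448 0.1267904  0.67829342] [-0.04617765 -0.36866132 -0.03372029] 26.0
490 45 [43. 54. 60.]
505 44 [39. 52. 61.]
520 44 [42. 56. 62.]
535 47 [43. 53. 63.]
550 43 [45. 56. 64.]
565 31 [46. 59. 72.]
[89.05037044 89.55735822 90.24773801 90.57308536]
```

View pics/crop5.png

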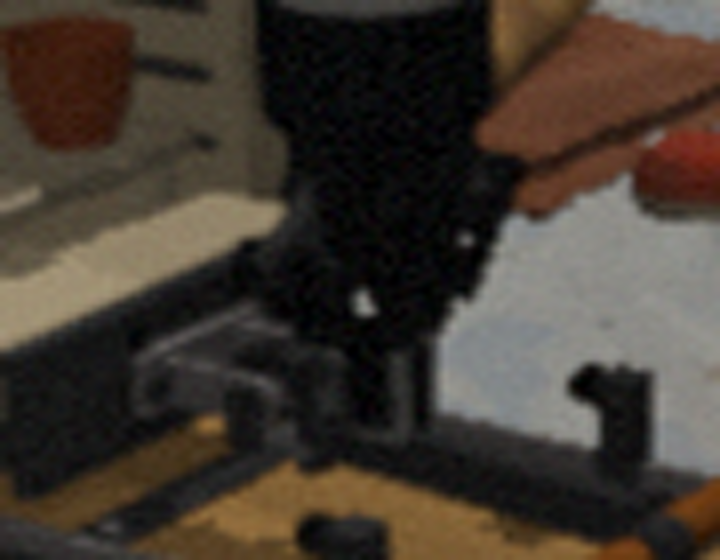

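The side crop shows the hook down between the cheeks (hook about (290,370)), with the shank still level and the gripper clear of the clevis. The upward push is about 4 N and rising, so I need a little more.

Emit:
{"fn": "play_rows", "kwargs": {"steps": [{"delta_pos": [0,0,0.01],"yaw": 0,"jaw": 0},{"delta_pos": [0,0,0.02],"yaw": 0,"jaw": 0},{"delta_pos": [0,0,0.03],"yaw": 0,"jaw": 0},{"delta_pos": [0,0,0.04],"yaw": 0,"jaw": 0},{"delta_pos": [0,0,0.05],"yaw": 0,"jaw": 0},{"delta_pos": [0,0,0.05],"yaw": 0,"jaw": 0},{"delta_pos": [0,0,0.05],"yaw": 0,"jaw": 0},{"delta_pos": [0,0,0.05],"yaw": 0,"jaw": 0}]}}

```text
clock: 26.8
eef_pos: [587.5, 54.3, 41.0]
tcp_rot: [-3.142, -0.0, 0.011]
contact_force: [1.1, -0.8, 1.8]
opening: 0.077
grasp_force: 98.5
```

Emit:
{"fn": "play_rows", "kwargs": {"steps": [{"delta_pos": [0,0,0.01],"yaw": 0,"jaw": 0},{"delta_pos": [0,0,0.02],"yaw": 0,"jaw": 0},{"delta_pos": [0,0,0.03],"yaw": 0,"jaw": 0},{"delta_pos": [0,0,0.04],"yaw": 0,"jaw": 0},{"delta_pos": [0,0,0.05],"yaw": 0,"jaw": 0},{"delta_pos": [0,0,0.05],"yaw": 0,"jaw": 0},{"delta_pos": [0,0,0.05],"yaw": 0,"jaw": 0},{"delta_pos": [0,0,0.05],"yaw": 0,"jaw": 0}]}}

```text
clock: 27.6
eef_pos: [587.5, 54.3, 40.5]
tcp_rot: [3.142, -0.0, 0.011]
contact_force: [1.2, -0.3, 1.7]
opening: 0.073
grasp_force: 98.4
```

The upward push has levelled off at about 5 N. The latch's side force vanished at TCP z ≈ 44.7, so the latch flipped shut there. I'm easing off slightly and drawing the car out slowly.

Emit:
{"fn": "play_rows", "kwargs": {"steps": [{"delta_pos": [0,0,-0.1],"yaw": 0,"jaw": 0},{"delta_pos": [-0.1,0,-0.15],"yaw": 0,"jaw": 0},{"delta_pos": [-0.25,0,-0.15],"yaw": 0,"jaw": 0},{"delta_pos": [-0.4,0,-0.15],"yaw": 0,"jaw": 0},{"delta_pos": [-0.6,0,-0.15],"yaw": 0,"jaw": 0},{"delta_pos": [-0.8,0,-0.15],"yaw": 0,"jaw": 0},{"delta_pos": [-1.0,0,-0.15],"yaw": 0,"jaw": 0},{"delta_pos": [-1.2,0,-0.15],"yaw": 0,"jaw": 0}]}}

```text
clock: 28.4
eef_pos: [575.4, 54.2, 42.1]
tcp_rot: [-3.142, -0.0, 0.011]
contact_force: [3.8, 0.9, -0.1]
opening: 0.076
grasp_force: 98.8
```

Emit:
{"fn": "play_rows", "kwargs": {"steps": [{"delta_pos": [-0.3,0,0],"yaw": 0,"jaw": 0},{"delta_pos": [-0.7,0,0],"yaw": 0,"jaw": 0},{"delta_pos": [-1.1,0,0],"yaw": 0,"jaw": 0},{"delta_pos": [-1.5,0,0],"yaw": 0,"jaw": 0},{"delta_pos": [-1.9,0,0],"yaw": 0,"jaw": 0},{"delta_pos": [-2.3,0,0],"yaw": 0,"jaw": 0},{"delta_pos": [-2.7,0,0],"yaw": 0,"jaw": 0},{"delta_pos": [-3.0,0,0],"yaw": 0,"jaw": 0}]}}

```text
clock: 29.2
eef_pos: [544.9, 53.8, 42.0]
tcp_rot: [-3.142, 0.0, 0.011]
contact_force: [3.0, 0.9, 0.7]
opening: 0.072
grasp_force: 98.8
```

Emit:
{"fn": "play_rows", "kwargs": {"steps": [{"delta_pos": [-0.4,0,0],"yaw": 0,"jaw": 0},{"delta_pos": [-0.8,0,0],"yaw": 0,"jaw": 0},{"delta_pos": [-1.2,0,0],"yaw": 0,"jaw": 0},{"delta_pos": [-1.6,0,0],"yaw": 0,"jaw": 0},{"delta_pos": [-2.0,0,0],"yaw": 0,"jaw": 0},{"delta_pos": [-2.4,0,0],"yaw": 0,"jaw": 0},{"delta_pos": [-2.7,0,0],"yaw": 0,"jaw": 0},{"delta_pos": [-3.0,0,0],"yaw": 0,"jaw": 0}]}}

```text
clock: 30.0
eef_pos: [515.2, 53.5, 42.0]
tcp_rot: [3.142, -0.0, 0.011]
contact_force: [4.0, -0.2, 0.6]
opening: 0.073
grasp_force: 98.8
```

```bash
python3 - <<'E'
from h import *
togo([476,53,42])
p,d=vision.grab_frame("side");cv2.imwrite("pics/side6.png",p[:,:,::-1])
for t,z in(("coupling_mid",76),("clevis_front",76)):
    for o in vision.landmark_of("side",t)[:1]:print(t,round(o["conf"],2),np.round(o["uv"],1),pix("side",o["uv"],z).round(1))
E
```

```text
t 30.0 tcp [515.2  53.5  42. ] rot [ 3.1416 -0.      0.0109] F [ 3.98 -0.21  0.6 ] go [-3.92  0.01 -0.  ]
coupling_mid 0.6 [286.8 248.8] [562.4  54.3  76. ]
clevis_front 0.77 [287.7 248.8] [560.4  53.1  76. ]
```

Emit:
{"fn": "play_rows", "kwargs": {"steps": [{"delta_pos": [-0.4,0,0],"yaw": 0,"jaw": 0},{"delta_pos": [-0.8,0,0],"yaw": 0,"jaw": 0},{"delta_pos": [-1.2,0,0],"yaw": 0,"jaw": 0},{"delta_pos": [-1.6,0,0],"yaw": 0,"jaw": 0},{"delta_pos": [-2.0,0,0],"yaw": 0,"jaw": 0},{"delta_pos": [-2.4,0,0],"yaw": 0,"jaw": 0},{"delta_pos": [-2.7,0,0],"yaw": 0,"jaw": 0},{"delta_pos": [-3.0,0,0],"yaw": 0,"jaw": 0}]}}

```text
clock: 30.95
eef_pos: [485.2, 53.2, 42.0]
tcp_rot: [-3.142, -0.0, 0.011]
contact_force: [4.4, 0.2, 0.8]
opening: 0.074
grasp_force: 98.8
```

Emit:
{"fn": "play_rows", "kwargs": {"steps": [{"delta_pos": [-0.1,0,0],"yaw": 0,"jaw": 0},{"delta_pos": [-0.2,0,0],"yaw": 0,"jaw": 0},{"delta_pos": [-0.3,0,0],"yaw": 0,"jaw": 0},{"delta_pos": [-0.4,0,0],"yaw": 0,"jaw": 0},{"delta_pos": [-0.5,0,0],"yaw": 0,"jaw": 0},{"delta_pos": [-0.55,0,0],"yaw": 0,"jaw": 0},{"delta_pos": [-0.6,0,0],"yaw": 0,"jaw": 0},{"delta_pos": [-0.6,0,0],"yaw": 0,"jaw": 0}]}}

```text
clock: 31.75
eef_pos: [479.3, 53.1, 42.0]
tcp_rot: [3.142, 0.0, 0.011]
contact_force: [2.3, 0.3, 0.4]
opening: 0.073
grasp_force: 98.8
```

Now the steps get small: 2 mm at a time.

Emit:
{"fn": "play_rows", "kwargs": {"steps": [{"delta_pos": [-0.04,0,0],"yaw": 0,"jaw": 0},{"delta_pos": [-0.08,0,0],"yaw": 0,"jaw": 0},{"delta_pos": [-0.12,0,0],"yaw": 0,"jaw": 0},{"delta_pos": [-0.16,0,0],"yaw": 0,"jaw": 0},{"delta_pos": [-0.2,0,0],"yaw": 0,"jaw": 0},{"delta_pos": [-0.24,0,0],"yaw": 0,"jaw": 0},{"delta_pos": [-0.24,0,0],"yaw": 0,"jaw": 0},{"delta_pos": [-0.24,0,0],"yaw": 0,"jaw": 0}]}}

```text
clock: 32.55
eef_pos: [476.9, 53.1, 41.9]
tcp_rot: [3.142, 0.0, 0.011]
contact_force: [2.4, 0.6, 0.3]
opening: 0.075
grasp_force: 98.8
```

Emit:
{"fn": "play_rows", "kwargs": {"steps": [{"delta_pos": [-0.03,0,0],"yaw": 0,"jaw": 0},{"delta_pos": [-0.06,0,0],"yaw": 0,"jaw": 0},{"delta_pos": [-0.09,0,0],"yaw": 0,"jaw": 0},{"delta_pos": [-0.12,0,0],"yaw": 0,"jaw": 0},{"delta_pos": [-0.15,0,0],"yaw": 0,"jaw": 0},{"delta_pos": [-0.18,0,0],"yaw": 0,"jaw": 0},{"delta_pos": [-0.2,0,0],"yaw": 0,"jaw": 0},{"delta_pos": [-0.2,0,0],"yaw": 0,"jaw": 0}]}}

```text
clock: 33.35
eef_pos: [475.5, 53.1, 42.1]
tcp_rot: [-3.142, -0.001, 0.011]
contact_force: [5.3, -0.0, 0.6]
opening: 0.076
grasp_force: 98.9
```

Emit:
{"fn": "play_rows", "kwargs": {"steps": [{"delta_pos": [-0.02,0,0],"yaw": 0,"jaw": 0},{"delta_pos": [-0.04,0,0],"yaw": 0,"jaw": 0},{"delta_pos": [-0.06,0,0],"yaw": 0,"jaw": 0},{"delta_pos": [-0.08,0,0],"yaw": 0,"jaw": 0},{"delta_pos": [-0.1,0,0],"yaw": 0,"jaw": 0},{"delta_pos": [-0.1,0,0],"yaw": 0,"jaw": 0},{"delta_pos": [-0.1,0,0],"yaw": 0,"jaw": 0},{"delta_pos": [-0.1,0,0],"yaw": 0,"jaw": 0}]}}

```text
clock: 34.15
eef_pos: [475.3, 53.1, 42.3]
tcp_rot: [-3.141, -0.002, 0.011]
contact_force: [6.2, 0.3, 0.5]
opening: 0.075
grasp_force: 99.0
```

Emit:
{"fn": "play_rows", "kwargs": {"steps": [{"delta_pos": [-0.02,0,0],"yaw": 0,"jaw": 0},{"delta_pos": [-0.04,0,0],"yaw": 0,"jaw": 0},{"delta_pos": [-0.06,0,0],"yaw": 0,"jaw": 0},{"delta_pos": [-0.08,0,0],"yaw": 0,"jaw": 0},{"delta_pos": [-0.1,0,0],"yaw": 0,"jaw": 0},{"delta_pos": [-0.1,0,0],"yaw": 0,"jaw": 0},{"delta_pos": [-0.1,0,0],"yaw": 0,"jaw": 0},{"delta_pos": [-0.1,0,0],"yaw": 0,"jaw": 0}]}}

```text
clock: 34.95
eef_pos: [475.0, 53.2, 42.5]
tcp_rot: [-3.141, -0.004, 0.011]
contact_force: [7.8, -0.1, 0.2]
opening: 0.079
grasp_force: 99.0
```

```bash
python3 - <<'E'
from h import *
togo([476,53,42])
p,d=vision.grab_frame("side");cv2.imwrite("pics/side7.png",p[:,:,::-1])
for t in("coupling_mid","clevis_front"):
    for o in vision.landmark_of("side",t)[:1]:print(t,round(o["conf"],2),np.round(o["uv"],1),pix("side",o["uv"],76).round(1))
cv2.imwrite("pics/crop7.png",cv2.resize(cv2.imread("pics/side7.png")[190:300,220:350],None,fx=6,fy=5.4,interpolation=cv2.INTER_CUBIC))
E
```

```text
t 34.95 tcp [475.   53.2  42.5] rot [-3.1414 -0.0036  0.0108] F [ 7.83 -0.09  0.15] go [0.1  0.02 0.05]
coupling_mid 0.71 [299.7 250.8] [526.6  46.7  76. ]
clevis_front 0.71 [302.4 252.8] [513.7  53.   76. ]
```

View pics/crop7.png

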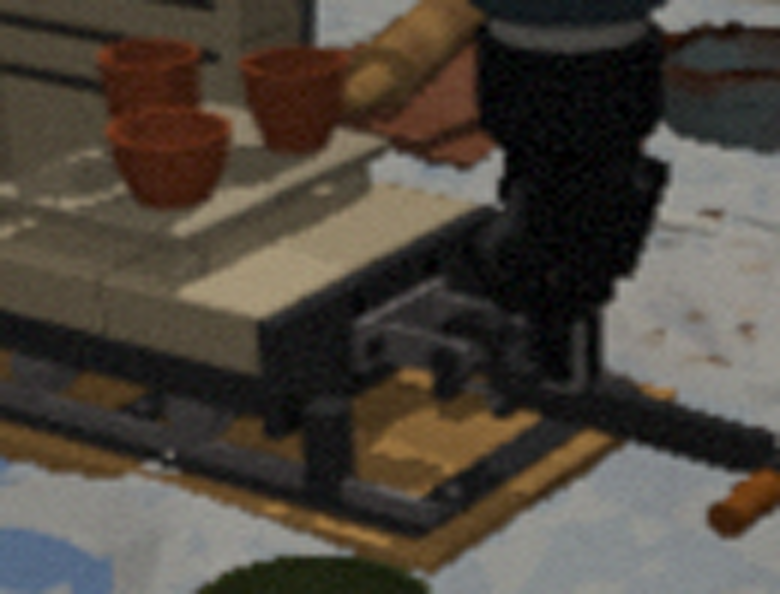

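The car's front is against the stop posts (about (330,440) in the crop), the cups are upright and the hook is in the clevis. I'm easing the pull and letting go.

Emit:
{"fn": "play_rows", "kwargs": {"steps": [{"delta_pos": [0.05,0,0],"yaw": 0,"jaw": 0},{"delta_pos": [0.1,0,0],"yaw": 0,"jaw": 0},{"delta_pos": [0.15,0,0],"yaw": 0,"jaw": 0},{"delta_pos": [0.15,0,0],"yaw": 0,"jaw": 0},{"delta_pos": [0.15,0,0],"yaw": 0,"jaw": 0},{"delta_pos": [0.15,0,0],"yaw": 0,"jaw": 0},{"delta_pos": [0.15,0,0],"yaw": 0,"jaw": 0},{"delta_pos": [0.15,0,0],"yaw": 0,"jaw": 0}], "grip_force": 30}}

```text
clock: 35.9
eef_pos: [475.1, 53.1, 42.2]
tcp_rot: [-3.141, -0.001, 0.011]
contact_force: [6.3, 0.2, 0.1]
opening: 0.072
grasp_force: 98.8
```

Emit:
{"fn": "play_rows", "kwargs": {"steps": [{"delta_pos": [0,0,0],"yaw": 0,"jaw": 10},{"delta_pos": [0,0,0],"yaw": 0,"jaw": 15},{"delta_pos": [0,0,0],"yaw": 0,"jaw": 20},{"delta_pos": [0,0,0],"yaw": 0,"jaw": 30},{"delta_pos": [0,0,0],"yaw": 0,"jaw": 45},{"delta_pos": [0,0,0],"yaw": 0,"jaw": 60},{"delta_pos": [0,0,0],"yaw": 0,"jaw": 60},{"delta_pos": [0,0,0],"yaw": 0,"jaw": 60}]}}

```text
clock: 36.7
eef_pos: [474.5, 53.0, 42.0]
tcp_rot: [3.142, 0.0, 0.011]
contact_force: [-0.3, 0.5, 0.2]
opening: 0.597
grasp_force: 0.0
```

Emit:
{"fn": "play_rows", "kwargs": {"steps": [{"delta_pos": [0,0,-0.5],"yaw": 0,"jaw": 60},{"delta_pos": [0,0,-1.5],"yaw": 0,"jaw": 60},{"delta_pos": [0,0,-3],"yaw": 0,"jaw": 60},{"delta_pos": [0,0,-5],"yaw": 0,"jaw": 60},{"delta_pos": [0,0,-8],"yaw": 0,"jaw": 60},{"delta_pos": [-1,0,-11],"yaw": 0,"jaw": 60},{"delta_pos": [-2,0,-14],"yaw": 0,"jaw": 60},{"delta_pos": [-3,0,-16],"yaw": 0,"jaw": 60}]}}

```text
clock: 37.5
eef_pos: [444.9, 52.8, 204.9]
tcp_rot: [-3.141, -0.003, 0.011]
contact_force: [0.3, 0.1, -0.3]
opening: 0.602
grasp_force: 0.0
```

```bash
python3 - <<'E'
from h import *
togo([476,53,42])
p,d=vision.grab_frame("side");cv2.imwrite("pics/side8.png",p[:,:,::-1])
for t in("coupling_mid","clevis_front"):
    for o in vision.landmark_of("side",t)[:1]:print(t,round(o["conf"],2),np.round(o["uv"],1),pix("side",o["uv"],76).round(1))
cv2.imwrite("pics/crop8.png",cv2.resize(cv2.imread("pics/side8.png")[190:300,220:350],None,fx=6,fy=5.4,interpolation=cv2.INTER_CUBIC))
E
```

```text
t 37.5 tcp [444.9  52.8 204.9] rot [-3.1413e+00 -2.8000e-03  1.0800e-02] F [ 0.31  0.1  -0.34] go [ 3.07  0.02 16.3 ]
coupling_mid 0.65 [297.8 251.2] [529.4  51.3  76. ]
clevis_front 0.9 [302.  253.1] [513.6  55.1  76. ]
```

View pics/crop8.png

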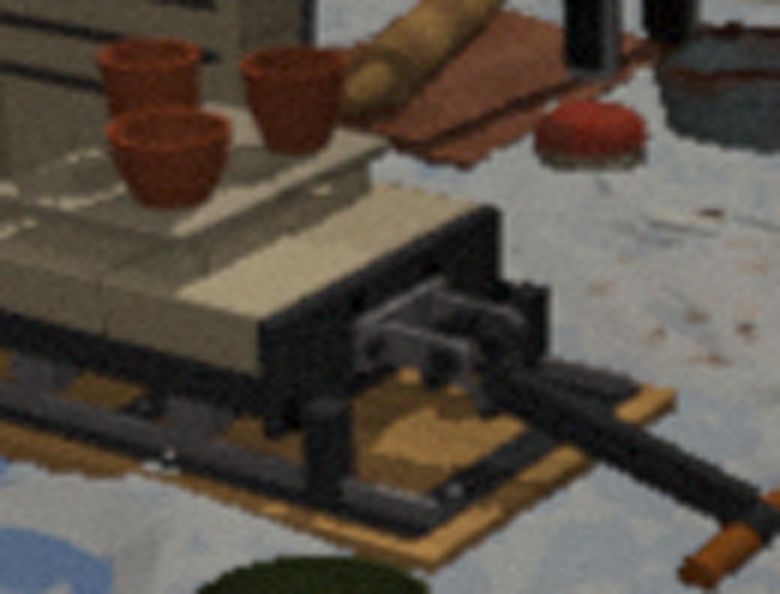

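The drawbar hangs coupled at the clevis (about (450,340)) with its tail sunk to (730,540). The car is at the posts, the gripper is clear, and the timer and tub look undisturbed. I'm handing in.

```bash
python3 -c "
from rig import r
print(r.sign_off())"
```

```text
the job is handed in; nothing more can be done
None
```

The car is drawn out against its front stops with the drawbar still coupled and released, and the job is handed in at about 38 s. I judged the latch shut by feel, not by sight: its side force vanished just before the pin came home, where I stopped pressing at about 5 N.

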